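# Close the bench centrifuge, click its speed dial to the fourth mark and start it

## Task

Get the small white bench centrifuge spinning: push its half-open lid right down shut, then push the pointer of the black speed dial round clockwise, click by click, to the fourth speed mark (the last white one) without ever letting it click on into the two red marks, which are too fast for this rotor, and only then press the green start button right down and let it come up again. Work gently and with the fingertips only: grip, squeeze and lift nothing, do not press the red stop button, and leave the things standing around where they are.

Things in the scene. Friction and masses are not known exactly. Their poses are not given: they have to be found in the camera images.
- centrifuge: White mini centrifuge, fixed, 234 (its x) by 170 (its y) mm. Origin under its middle on the bench; x from its front (towards the robot) to its back, y to its left, z up. In its frame, mm: control deck at the front, x -122 to -30, top at z 65; lid hinge axis along y through x 112, z 110; dial axis at x -75, y 34; start button at x -97, y -48; stop button at x -50, y -48.
- bowl (a point): Centre of the rim of the round rotor bowl behind the deck, in the machine's frame at x 40, y 0, z 108 mm; outer radius 68 mm. The rotor with its tubes lies inside.
- lid (a joint): Angle of the round lid (clear window, grey rim of radius 70 mm) about the hinge behind the bowl: 0 = shut flat on the bowl, grows as its front edge rises. A friction hinge holds it at any angle; 1 to 2 N at the tab moves it; shut, it meets a firm stop. It starts half open (0.5 to 0.8 rad).
- lid_tab (a point): Middle of the upper face of the lid's grey front tab, 150 mm from the hinge axis. The tab is 40 mm wide (y), 7 mm thick, ends 156 mm from the hinge; shut, its upper face and the rim's lie 8 mm above the hinge axis, the clear dome up to 18 mm. Moves with the lid: its x points from tab to hinge, y along the hinge, z out of the outer face.
- speed_dial (a joint): Dial angle, rad, growing clockwise seen from above. Spring detents every 0.5236 (30 degrees): 0 off (white ring), marks 1 to 4 white bars at 0.524, 1.047, 1.571, 2.094 (wanted), 5 and 6 red bars at 2.618, 3.142 (end stop). Starts at off, 1 or 2, seldom balanced between. At most 0.07 N m to leave a detent; past half-way it snaps on into the next and stays.
- dial_axis (a point): Top centre of the dial's hub (radius 11.5 mm), on its vertical axis, 29 mm above the deck. The point's x axis points along the pointer.
- pointer_tip (a point): Outer end of the dial's pointer, 32 mm from the axis, 18 mm above the deck. The pointer is a black wing with a white line, 11 mm thick, 7 to 29 mm above the deck (14 mm long on the far side of the axis); under it a round skirt, radius 28 mm, top 8 mm above the deck. At off it points to the machine's front left (135 degrees from +x towards +y), at mark 4 nearly straight back (15 degrees).
- start_button (a joint): Travel of the green start button, m: 0 = up, 0.005 = fully down (counts as pressed beyond 0.0035). It springs back; fully down takes 4.5 N.
- start_button_top (a point): Middle of the top of the green start button (front right of the deck, 22 mm across), 13 mm above the deck. Pressed straight down.
- stop_button (a joint): Travel of the red stop button, m: 0 = up, 0.005 = fully down. Must not be pressed.
- stop_button_top (a point): Middle of the top of the red stop button, 47 mm behind the green one, equally high and wide.
- beaker: small clear plastic beaker, 55 mm wide, 67 mm tall, standing on the bench; origin at the middle of its underside. Bystander, to be left alone.
- vial_green: glass vial with green cap, 22 mm wide, 51 mm tall, standing; origin at the middle of its underside. Bystander, to be left alone.
- vial_white: glass vial with white cap, 22 mm wide, 51 mm tall, standing; origin at the middle of its underside. Bystander, to be left alone.
- tape_roll: roll of green label tape, 68 mm across, 19 mm high, lying flat; origin at the middle of its underside. Bystander, to be left alone.
- bottle: white plastic bottle with pale grey cap, 43 mm wide, 82 mm tall, standing; origin at the middle of its underside. Bystander, to be left alone.
- marker: white marker pen with blue cap, 13 x 140 x 14 mm, lying on the bench; origin at the middle of its underside. Bystander, to be left alone.

How it is judged (in metres and radians):
On the way, in this order (a step that is already met when the one before it is completed fails the run):
1. the lid is shut (value of joint lid below 0.03 rad), for 0.2 s.
2. with the lid shut, the dial rests at the fourth mark (value of joint lid below 0.03 rad and value of joint speed_dial between 1.9644 and 2.2244 rad), for 0.2 s.
3. with the lid shut and the dial at the fourth mark, the green start button is pressed down (all of step 2 and value of joint start_button above 0.0035 m), for 0.02 s.
At the end, for the whole second after the job is handed in: Lid shut (within 0.03 rad), dial at rest at the fourth mark (within 0.13 rad of 2.094), start button pressed and up again, stop button up (all of step 2 and value of joint each of start_button, stop_button below 0.001 m); the robot touches nothing.
It fails at once if the dial goes beyond the fourth mark towards the red (over 2.40 rad) (value of joint speed_dial above 2.4 rad).
It fails at once if the start button is pressed while the lid is not shut or the dial is not at the fourth mark (value of joint start_button above 0.0035 m and not (value of joint lid below 0.03 rad and value of joint speed_dial between 1.9644 and 2.2244 rad)).
It fails at once if the stop button is pressed (over 2 mm) (value of joint stop_button above 0.002 m).
It fails at once if the dial (over 20 N) or the lid (over 60 N) is squeezed in a grip or forced by the fingers, or the lid is lifted beyond 0.9 rad (contact force between the fingers and speed_dial above 20 N or contact force between the fingers and lid above 60 N or value of joint lid above 0.9 rad).
It fails at once if a bystander is moved or lifted (over 25 mm) (distance of any of beaker, vial_green, vial_white, tape_roll, bottle, marker from where it was at the start of the episode above 0.025 m).
It also fails if it takes over 58 s, if anything falls off the work surface, if the arm or the gripper's body presses on something with over 40 N, if the wrist force passes 120 N, or if a joint passes its speed limit or range.

## Robot

A 6-joint arm with a two-finger parallel gripper is mounted at the origin on a cart in front of the work surface, level with it; the furniture and walls round the work are solid. World frame = base frame: x ahead of the robot, y to its left, z up, the work surface at z = 0. Lengths are in mm, angles in rad, forces in N, time in s.
With the tool pointing down it reaches from about 275 to 825 mm from the base axis. Payload 4.9 kg.
Tool frame: the origin (TCP) lies at the very end of the fingers, on their centre line; the grasp point (between the pads) lies 19 mm behind it; z points along the fingers, y is the line along which they close (so a half turn about z gives the same grasp; the last joint's range is limited). The gripper opens to 85 mm and grips with 20 to 120 N. Pads are 22 mm wide; open, the fingers measure 114 mm over their backs; the gripper's body (76 mm by 85 mm) begins 54 mm behind the grasp point. The pads swing forward as they close: fully open they stand 13 mm farther back than shut.
Start: joints at [-1.314, 0.326, -0.193, 1.052, 0, 1.437], TCP at [209.524, -508.545, 193.481] pointing down, gripper open.
Joint ranges: [-2.65, 2.65], [-0.97, 1.79], [-1.3, 1.35], [-1.93, 2.1], [-1.47, 1.37], [-3.14, 3.14]. Speed limits (rad/s): [2.57, 2.57, 3.14, 3.14, 3.14, 3.14].

## Interface

Orientations are given as [roll, pitch, yaw] about the fixed x, y, z axes, in that order (R = Rz(yaw) Ry(pitch) Rx(roll)).
In Python, from bench import bot, solve_ik, imaging gives the robot as it stands. Calls block until the motion is done:
- bot.move_ptp(position, orientation): joint-space move of the TCP to a pose.
- bot.movel(position, rot=None, max_speed=150, threshold=None): straight line of the TCP; rot=None keeps the orientation; max_speed is the mean speed in mm/s. With threshold (N) it stops when the force on the tool has changed by that much, and returns True; else False.
- bot.move_j(angles): joint-space move.
- bot.grip(opening, effort=None): opening from 0.0 (shut) to 1.0 (fully open); effort is the grip in N (None keeps the last); returns when the fingers have stopped.
- bot.dwell(seconds).
- solve_ik(position, orientation): joint angles nearest the present ones, or None.
- bot.get_state(): the state.
- imaging.capture(name): name is "side" or "top"; returns the picture (480x640x3 uint8, blue, green, red); there is no depth.
- imaging.camera_model(name): a dict with "K" (3x3 intrinsics, pixels), "position" and "rotation" of the camera in the world. Camera axes: x right, y up, looking along -z (the intrinsics and any distortion apply to the point x, -y, -z); pixel columns grow to the right and rows downward; lengths in mm; the calibration is good to about 2 mm. A picture is of the moment at which its call begins. camera_model takes no time and is no camera call.
A pose or a line that the arm cannot do raises bot.IKError and nothing moves.
- bot.sign_off(): hands the job in; it is judged then, once.
The state is a dict: "t": time; "qpos": joint angles; "joint_velocities": joint speeds; "effort": joint torques, N m; "tcp_pos": TCP position; "orientation": TCP orientation; "contact_force": force on the tool from outside, world axes, zero at the start; "wrist_torque": the same for the moment, N m; "opening": opening from 0.0 (shut) to 1.0 (fully open); "gripper_force": force on a finger pad.
Only numpy, scipy, OpenCV 4.12 (cv2) and the standard library are available. Lean on these libraries where they do the work, as an engineer would, in place of code of your own. Each camera call takes 0.05 s, during which the arm holds its last target. There are 200 camera calls.

## Working session

There is one attempt and no reset: what is moved stays moved. The work goes in short steps, each a Python script; the robot and the scene stay as the last script left them, time stands still between calls to the robot, and variables do not carry over. Pictures are saved under pics/ and viewed, at most 10 in all, crops included, and the job is handed in when it is done.

```bash
mkdir -p pics; python3 - <<'E'
from bench import bot, imaging
import cv2,numpy as np
for n in("side","top"):
    im=imaging.capture(n); cv2.imwrite(f"pics/{n}0.png",im)
    m=imaging.camera_model(n); print(n,{k:np.round(v,4).tolist() if not isinstance(v,str) else v for k,v in m.items()})
print(bot.get_state()["t"])
E
```

```text
side {'K': [[585.409, 0.0, 320.2227], [0.0, 585.409, 242.9058], [0.0, 0.0, 1.0]], 'position': [205.093, -1019.5458, 736.13], 'rotation': [1.0871, -0.0094, -0.2635]}
top {'K': [[492.6328, 0.0, 321.2277], [0.0, 492.6328, 237.3896], [0.0, 0.0, 1.0]], 'position': [400.9875, 112.0625, 1430.4456], 'rotation': [0.0683, 0.0119, -1.576]}
0.1
```

View pics/side0.png

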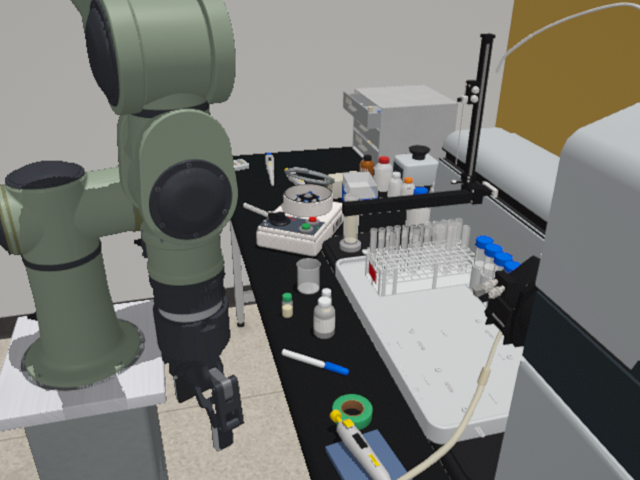

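View pics/top0.png

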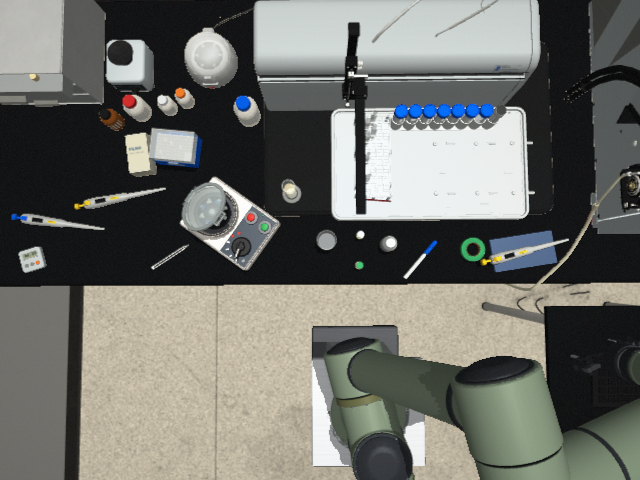

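The side view shows the centrifuge at about (300,220). In the top view it sits at about (230,225), with the dial near (239,247), red near (250,217) and green near (265,227). I'll zoom in and triangulate the buttons.

```bash
cat > h.py <<'E'
import numpy as np,cv2
from scipy.spatial.transform import Rotation as Rn
from bench import imaging
def ray(n,uv):
    m=imaging.camera_model(n);K=np.array(m["K"]);R=np.array(m["rotation"],float)
    R=R if R.shape==(3,3) else Rn.from_euler("xyz",R).as_matrix()
    d=cv2.undistortPoints(np.array([[uv]],float),K,np.array(m["distortion"],float) if "distortion" in m else None)[0,0]
    d=R@np.array([d[0],-d[1],-1]);return np.array(m["position"],float),d/np.linalg.norm(d)
def plane(n,uv,z):
    p,d=ray(n,uv);return p+d*(z-p[2])/d[2]
def tri(a,b):
    (p,d),(q,e)=ray("side",a),ray("top",b)
    s=np.linalg.lstsq(np.stack([d,-e],1),q-p,rcond=None)[0]
    A,B=p+d*s[0],q+e*s[1];return (A+B)/2,np.linalg.norm(A-B)
def blob(im,box,f):
    x0,y0,x1,y1=box;c=im[y0:y1,x0:x1].astype(int);m=f(c[...,0],c[...,1],c[...,2]).astype(np.uint8)
    n,_,st,ce=cv2.connectedComponentsWithStats(m);i=1+np.argmax(st[1:,4]);return ce[i]+[x0,y0],st[i,4]
red=lambda b,g,r:(r>110)&(r>2*g)&(r>2*b)
green=lambda b,g,r:(g>80)&(g>1.6*r)&(g>1.3*b)
def T(o,yaw,p):
    c,s=np.cos(yaw),np.sin(yaw);return np.array([o[0]+c*p[0]-s*p[1],o[1]+s*p[0]+c*p[1],p[2]])
def project(n,P):
    m=imaging.camera_model(n);K=np.array(m["K"]);R=Rn.from_euler("xyz",m["rotation"]).as_matrix()
    c=R.T@(np.array(P)-m["position"]);return K[0,0]*c[0]/-c[2]+K[0,2],K[1,1]*-c[1]/-c[2]+K[1,2]
E
python3 - <<'E'
from h import *
s=cv2.imread("pics/side0.png");t=cv2.imread("pics/top0.png")
bs=(250,200,345,260);bt=(215,195,290,270)
P=[]
for f in(red,green):
    a,na=blob(s,bs,f);b,nb=blob(t,bt,f);X,e=tri(a,b);print(a,na,b,nb,X,e,plane("top",b,78),plane("side",a,78));P.append(plane("top",b,78))
d=P[0]-P[1];yaw=np.arctan2(d[1],d[0]);print(np.degrees(yaw),np.linalg.norm(d))
c1=cv2.resize(t[170:280,172:288],None,fx=5,fy=5,interpolation=cv2.INTER_CUBIC)
cv2.imwrite("pics/topc.png",c1)
cv2.imwrite("pics/sidec.png",cv2.resize(s[155:260,235:355],None,fx=5,fy=5,interpolation=cv2.INTER_CUBIC))
print({k for k in imaging.camera_model("top")})
E
```

```text
[312.18181818 219.        ] 33 [250.06818182 217.04545455] 44 [551.62674764 324.04832044  77.88775292] 1.0663035099319742 [551.09073248 324.13919702  78.        ] [552.10761932 323.78541549  78.        ]
[305.46666667 225.93333333] 45 [263.93333333 226.55555556] 45 [524.45943432 285.50270354  79.20493654] 0.22672532025326878 [524.45812346 285.68000222  78.        ] [525.15954055 287.88695999  78.        ]
55.297784716686586 46.78039683231641
{'rotation', 'position', 'K'}
```

View pics/topc.png

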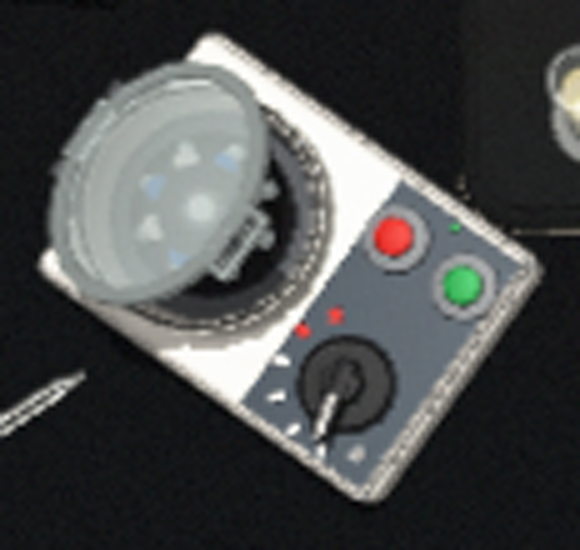

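View pics/sidec.png

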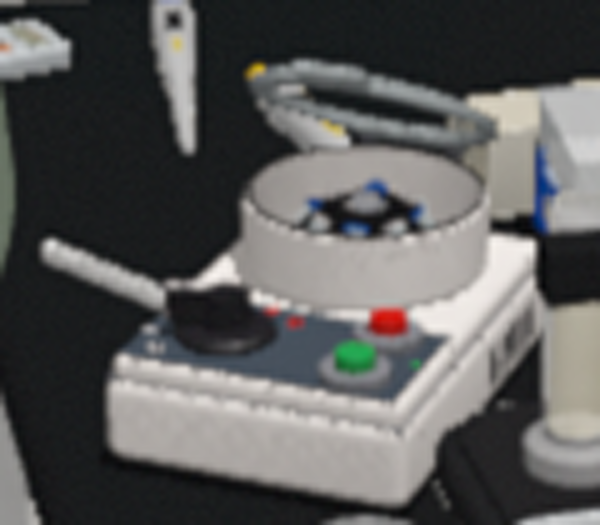

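Top crop: hub at about (345,375), pointer to about (320,437), so it points at mark 1. Mark 4 is at about (281,360), the red marks at (303,330) and (336,316), and the lid tab at (235,250). The side crop shows the bowl rim centred near (365,193), with the lid half open. Next: machine pose, lid angle and dial angle.

```bash
python3 - <<'E'
from h import *
tp=lambda u,v:(u/5+172-.4,v/5+170-.4); sp=lambda u,v:(u/5+235-.4,v/5+155-.4)
t=cv2.imread("pics/top0.png")
# buttons from both views averaged
g=(np.array([524.5,285.5])+[524.46,285.68]+[525.16,287.9])/3; r=(np.array([551.6,324.05])+[551.1,324.14]+[552.1,323.8])/3
for z in(60,65):
  C={k:plane("top",tp(*v),z)[:2] for k,v in dict(fl=(372,500),fr=(543,268),bl=(40,262),br=(210,33)).items()}
  a=lambda d:np.degrees(np.arctan2(d[1],d[0]))
  print(z,"yaws",a(C["bl"]-C["fl"]),a(C["br"]-C["fr"]),a(C["fl"]-C["fr"])-90,"len",np.linalg.norm(C["bl"]-C["fl"]),np.linalg.norm(C["fl"]-C["fr"]),"centre",sum(C.values())/4)
print("btn yaw",a(r-g))
for yaw in np.radians([54,54.6,55.2]):
  mid=(g+r)/2; o=mid-T([0,0],yaw,[-73.5,-48,0])[:2]
  inv=lambda P:np.append(Rn.from_euler("z",-yaw).apply(np.append(P[:2]-o,0))[:2],P[2])
  print(np.degrees(yaw),"o",o,"bowl",inv(plane("side",sp(365,193),108)).round(1),"hub",inv(plane("top",tp(345,375),94)).round(1))
  hub=inv(plane("top",tp(345,375),94));tip=inv(plane("top",tp(320,437),94));print("ptr deg",a((tip-hub)[:2]),
   "marks",[a((inv(plane("top",tp(*q),65))[:2]-[-75,34])).round() for q in((357,453),(320,450),(292,428),(277,396),(281,360),(303,330),(336,316))])
  # lid tab ray with plane y_m=0
  p,d=ray("top",tp(237,252)); P=inv(p);D=inv(p+100*d)-P; X=P-D*P[1]/D[1]; 
  # on the lid circle of radius sqrt(150^2+8^2)
  best=min((np.linalg.norm(np.cross(np.array([112-150*np.cos(th)+8*np.sin(th),0,110+150*np.sin(th)+8*np.cos(th)])-P,D/np.linalg.norm(D))),th) for th in np.linspace(.3,.9,301))
  print("lid",X.round(1),best)
E
```

```text
60 yaws 54.37690751661073 54.46989487743589 53.588772726261084 len 230.35692372602043 160.29924039918427 centre [537.85315018 383.86028981]
65 yaws 54.37690751661074 54.4698948774359 53.588772726261055 len 229.5164783958897 159.71439690571393 centre [537.35380302 382.86864953]
btn yaw 54.452243119445946
54.0 o [542.52273365 392.85477453] bowl [ 40.   1. 108.] hub [-77.2  28.5  94. ]
ptr deg 104.27803300950701 marks [np.float64(136.0), np.float64(106.0), np.float64(76.0), np.float64(46.0), np.float64(16.0), np.float64(-16.0), np.float64(-46.0)]
lid [-36.6   0.  290.9] (np.float64(4.328084719224098), np.float64(0.534))
54.6 o [541.60436531 392.89572259] bowl [ 4.05e+01 -1.00e-01  1.08e+02] hub [-76.4  28.5  94. ]
ptr deg 103.67803300950702 marks [np.float64(135.0), np.float64(104.0), np.float64(74.0), np.float64(45.0), np.float64(15.0), np.float64(-16.0), np.float64(-46.0)]
lid [-33.9   0.  281.6] (np.float64(3.6698787873456102), np.float64(0.54))
55.2 o [540.68561852 392.92705145] bowl [ 41.   -1.3 108. ] hub [-75.6  28.5  94. ]
ptr deg 103.07803300950701 marks [np.float64(133.0), np.float64(102.0), np.float64(72.0), np.float64(43.0), np.float64(14.0), np.float64(-16.0), np.float64(-45.0)]
lid [-30.8   0.  270.9] (np.float64(3.0082353530487103), np.float64(0.544))
```

```bash
cat >> h.py <<'E'
YAW=np.radians(54.4);O=np.array([541.9,392.9])
def W(p): return T(O,YAW,p)
def down(a): return [np.pi,0,(a+np.pi)%(2*np.pi)-np.pi]
E
python3 - <<'E'
from h import *
from bench import bot,solve_ik
tp=lambda u,v:(u/5+172-.4,v/5+170-.4)
M=np.array([plane("top",tp(*q),65)[:2] for q in((357,453),(320,450),(292,428),(277,396),(281,360),(303,330),(336,316))])
A=np.c_[2*M,np.ones(7)];c=np.linalg.lstsq(A,(M**2).sum(1),rcond=None)[0]
print("dial from marks",c[:2],"expected",W([-75,34,0])[:2],"R",np.sqrt(c[2]+c[:2]@c[:2]))
bot.grip(0.0,20)
for P in([80,-330,330],[330,0,350],[230,290,350]):
    bot.move_ptp(P,down(YAW)); 
th=.95;P=W([112-144*np.cos(th)+8*np.sin(th),0,110+144*np.sin(th)+8*np.cos(th)+25])
bot.move_ptp(P,down(YAW));s=bot.get_state();print(P,s["tcp_pos"],s["qpos"],s["t"],s["contact_force"])
cv2.imwrite("pics/a.png",np.hstack([cv2.resize(imaging.capture("side")[100:280,200:400],(400,360)),cv2.resize(imaging.capture("top")[140:300,160:340],(400,356))[:360].copy() if 0 else cv2.resize(imaging.capture("top")[130:292,160:340],(400,360))]))
E
```

```text
dial from marks [470.43170827 351.70079823] expected [470.59535136 351.70962391] R 38.72719536394056
[562.12583882 421.15115273 256.78529741] [561.82092689 421.12249483 258.03075742] [5.38137030e-01 6.07845459e-01 4.16251798e-01 1.37806025e+00
 1.43582959e-04 2.73019316e+00] 5.975 [0.01071725 0.58112849 0.53063417]
```

View pics/a.png

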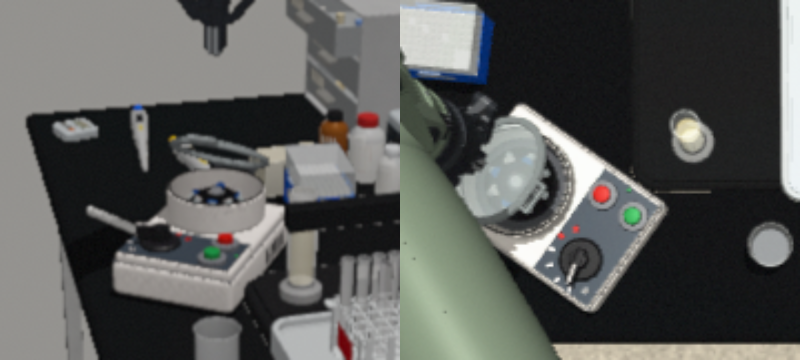

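The marks' circle centre agrees with the pose to 0.2 mm. Now the lid, along its arc.

```bash
python3 - <<'E'
from h import *
from bench import bot
def arc(th,r=144): return W([112-r*np.cos(th)+8*np.sin(th),0,110+r*np.sin(th)+8*np.cos(th)])
for th in np.r_[np.arange(.9,.15,-.1),.1,.05,.0,-.03,-.06]:
    hit=bot.movel(arc(th),max_speed=60 if th>.65 else 40,threshold=14)
    s=bot.get_state();print(round(th,2),hit,(s["tcp_pos"]-arc(th)).round(1),np.round(s["contact_force"],1),round(s["t"],1))
    if hit: break
E
```

```text
0.9 False [0.  0.  0.3] [ 0.2 -0.8 -0.1] 6.7
0.8 False [0.1 0.  0.4] [-0.   1.   0.7] 7.1
0.7 False [0.1 0.1 0.2] [ 0.1 -0.7 -0.7] 7.5
0.6 False [-0.1 -0.1 -0.1] [ 0.6 -0.5  0.7] 8.0
0.5 False [-0.2 -0.1 -0.2] [ 0.5  0.4 -0.3] 8.5
0.4 False [-0.1 -0.1 -0.2] [-0.2  0.2  0.6] 9.0
0.3 False [-0.2 -0.1 -0.2] [-0.2  1.3 -0.9] 9.5
0.2 False [-0.2 -0.  -0.3] [-0.5  0.1  0.9] 10.0
0.1 False [-0.2 -0.  -0.4] [-0.9 -0.1 -1.1] 10.6
0.05 False [-0.3 -0.1 -0.4] [ 0.5 -0.1  0.1] 10.9
0.0 False [-0.3 -0.1 -0.5] [-0.5  0.3 -0.5] 11.2
-0.03 False [-0.2 -0.1 -0.3] [ 0.2 -0.2 -0.5] 11.5
-0.06 False [-0.2 -0.1 -0.4] [ 0.3  0.4 -0.6] 11.7
```

```bash
python3 - <<'E'
from h import *
cv2.imwrite("pics/b.png",np.hstack([cv2.resize(imaging.capture("side")[130:265,240:360],(400,450)),cv2.resize(imaging.capture("top")[155:290,170:290],(400,450))]))
E
```

```text
(no output)
```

View pics/b.png

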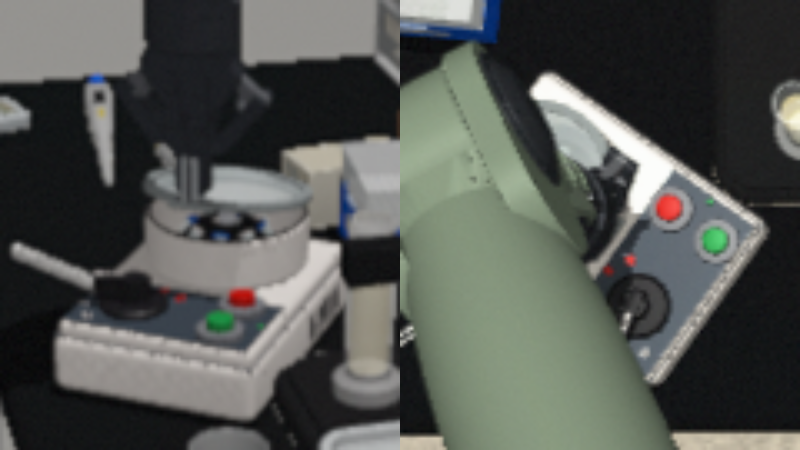

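```bash
python3 - <<'E'
from h import *
from bench import bot
s=bot.get_state();t=s["tcp_pos"];print(t,s["orientation"],s["opening"],s["qpos"])
f=lambda P:(np.array(project("side",P))-[240,130])*400/120
g=lambda P:((np.array(project("top",P))-[170,155])*400/120+[400,0])
for n,P in dict(tcp=t,bowlfront=W([-28,0,108]),bowl=W([40,0,108]),dial=W([-75,34,94]),green=W([-97,-48,78])).items():print(n,f(P).round(),g(P).round())
print(sum(abs(np.array(project("top",plane("top",(219,220),100)))-(219,220))))
E
```

```text
[523.07715755 366.69219544 109.2612587 ] [-3.14145538e+00  1.59103406e-04  9.49434815e-01] 0.0010460630925750868 [ 4.95915855e-01  5.50618625e-01 -6.28886791e-02  9.57492185e-01
  5.36845822e-05  2.68807370e+00]
tcp [192. 242.] [608. 237.]
bowlfront [194. 242.] [604. 234.]
bowl [225. 211.] [537. 186.]
dial [131. 274.] [630. 303.]
green [218. 321.] [713. 239.]
2.842170943040401e-14
```

```bash
python3 - <<'E'
from h import *
from bench import bot
a=[561.82,421.12,258.03]
print("a side",(np.array(project("side",a))-[200,100])*2,"top",(np.array(project("top",a))-[160,130])*400/180)
im=imaging.capture("side");cv2.imwrite("pics/c.png",np.hstack([cv2.resize(im[165:225,270:340],(700,600),interpolation=cv2.INTER_CUBIC)]))
print((np.array(project("side",bot.get_state()["tcp_pos"]))-[270,165])*10)
E
```

```text
a side [213.49701798  82.24334578] top [ 84.73001845 165.93546906]
[275.68892627 376.83864946]
```

View pics/c.png

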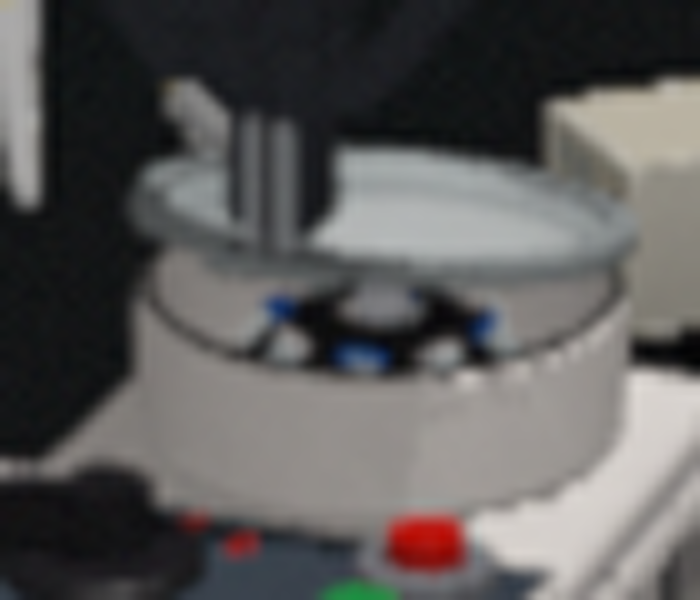

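The rendered fingertip ends about 13 px above the projected TCP, and the lid is only partly down. I'll check the offset against the start picture and by triangulating the fingertip now.

```bash
python3 - <<'E'
from h import *
from bench import bot
for P in([209.524,-508.545,193.481],[209.5,-508.5,206.5],[209.5,-508.5,230]):print(project("side",P),project("top",P))
t=bot.get_state()["tcp_pos"]
for d in([0,0,0],[0,0,33]):
    print("c crop",(np.array(project("side",t+d))-[270,165])*10)
    q=(np.array(project("top",t+d))-[190,180])*10;print("top crop",q)
im=imaging.capture("top");s0=cv2.imread("pics/side0.png")[370:460,160:250]
cv2.imwrite("pics/d.png",np.hstack([cv2.resize(im[180:235,190:240],(400,440),interpolation=cv2.INTER_CUBIC),cv2.resize(s0,(400,440))]))
E
```

```text
(np.float64(206.51593473228826), np.float64(454.5950218700125)) (np.float64(579.4755742043315), np.float64(347.65580318538434))
(np.float64(205.58962412870966), np.float64(446.5740182411557)) (np.float64(582.1870118067332), np.float64(348.49419501847626))
(np.float64(203.92018351847892), np.float64(431.7763926039063)) (np.float64(587.2662003663752), np.float64(350.0358899435247))
c crop [275.68892627 376.83864946]
top crop [424.62815012 461.97195467]
c crop [274.6107429  261.33649262]
top crop [400.59148754 450.57600445]
```

View pics/d.png

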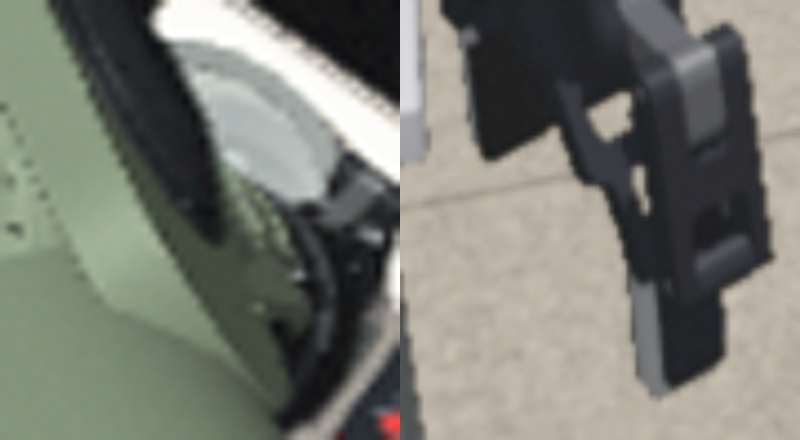

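```bash
python3 - <<'E'
from h import *
from bench import bot
bot.dwell(.1);s=bot.get_state();print(np.round(s["contact_force"],1))
for z in np.arange(104,64,-5):
    hit=bot.movel(W([-30,0,z]),max_speed=25,threshold=8)
    s=bot.get_state();print(z,hit,s["tcp_pos"].round(1),np.round(s["contact_force"],1),round(s["t"],1))
    if hit: break
im=imaging.capture("side");cv2.imwrite("pics/e.png",cv2.resize(im[150:240,250:355],(700,600),interpolation=cv2.INTER_CUBIC))
E
```

```text
[0.1 0.8 0.2]
104 False [524.3 368.5 103.7] [0.2 0.  0.5] 12.4
99 False [524.2 368.4  98.7] [-0.   0.7 -0.5] 12.8
94 False [524.3 368.4  93.7] [ 0.2 -0.5 -0.2] 13.1
89 False [524.2 368.4  88.7] [ 0.3 -0.9 -0.9] 13.5
84 False [524.3 368.4  83.7] [-0.1  0.5 -0.3] 13.8
79 True [524.9 368.8  80.2] [-1.5 -0.5  6.7] 14.1
```

View pics/e.png

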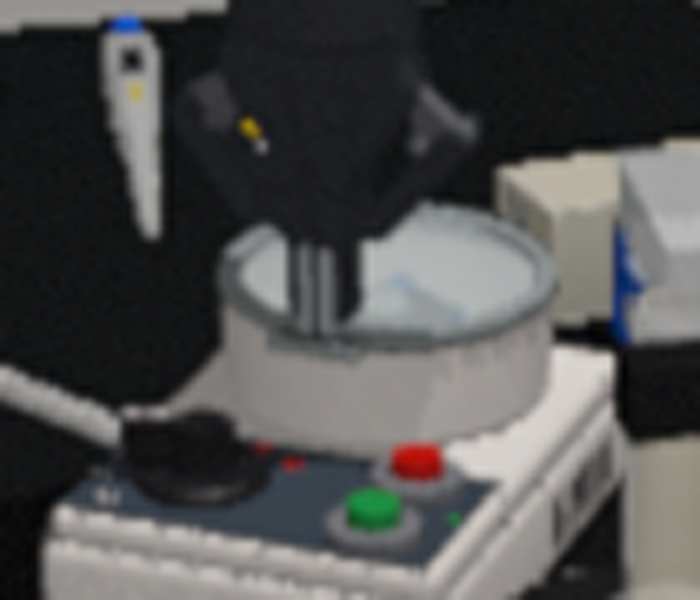

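```bash
python3 - <<'E'
from h import *
t=np.array([524.9,368.8,80.2])
s=lambda P:((np.array(project("side",P))-[250,150])*6.667).round(1)
print("tip(+38)",s(t+[0,0,37.8]),"tip(+46)",s(t+[0,0,46]))
X=plane("side",(250+318/6.667,150+331/6.667),118);print(X, "machine",Rn.from_euler("z",-YAW).apply([X[0]-O[0],X[1]-O[1],0]))
for q in([-38,0,118],[-44,0,118],[-30,0,118]):print(q,s(W(q)))
# four tip corners
for dx in(-11,11):
  for dy in(-14,14): print(dx,dy,s(W([-30+dx,dy,118])))
E
```

```text
tip(+38) [320.2 328.6] tip(+46) [320.  309.6]
[523.53375055 366.73455745 118.        ] machine [-31.96655693  -0.29789373   0.        ]
[-38, 0, 118] [311.5 336.6]
[-44, 0, 118] [305.6 342.2]
[-30, 0, 118] [319.2 329. ]
-11 -14 [341.5 344.7]
-11 14 [275.8 334.1]
11 -14 [362.3 324. ]
11 14 [297.3 313.7]
```

The contact and side-view projection agree: the lid is shut, xy is right, and the real tip sits 38 mm above the reported TCP. I'll use that height from here and push the dial, stopping just past the 3→4 half-way point.

```bash
cat >> h.py <<'E'
DZ=37.8
def cmd(p): return W(p)-[0,0,DZ]      # real tip (machine frame) -> commanded TCP
def dialpose(psi,gap,z=79,rho=24):
    a=np.radians(psi);u=np.array([np.cos(a),np.sin(a)]);v=np.array([-u[1],u[0]])
    q=np.array([-75,34])+rho*u+(16.5+gap)*v
    return cmd([*q,z]),down(YAW+a+np.pi/2)
E
python3 - <<'E'
from h import *
from bench import bot
bot.movel(cmd([-30,0,175]),max_speed=150)
P,r=dialpose(105,9,175);bot.move_ptp(P,r)
P,r=dialpose(105,9,120);bot.movel(P,max_speed=120)
P,r=dialpose(105,9);h=bot.movel(P,max_speed=50,threshold=6);s=bot.get_state();print(h,(s["tcp_pos"]-P).round(1),s["qpos"].round(2),s["t"])
if not h:
  for psi in [105,*np.arange(100,24,-5)]:
    P,r=dialpose(psi,0);h=bot.movel(P,rot=r,max_speed=20,threshold=14)
    s=bot.get_state();f=s["contact_force"];a=YAW+np.radians(psi);print(psi,h,"tang %.1f rad %.1f z %.1f"%(f[0]*-np.sin(a)+f[1]*np.cos(a),f[0]*np.cos(a)+f[1]*np.sin(a),f[2]),round(s["t"],1))
    if h:break
im=imaging.capture("side");c=im[165:240,250:350];t=imaging.capture("top")[195:270,190:290]
cv2.imwrite("pics/f.png",np.hstack([cv2.resize(x,(400,300),interpolation=cv2.INTER_CUBIC) for x in(c,t)]))
E
```

```text
False [0.3 0.1 0.2] [ 0.52  0.48 -0.39  0.7  -0.   -0.69] 19.075
105 False tang 1.8 rad -0.3 z 0.9 19.7
100 False tang 2.5 rad -0.4 z 0.4 19.9
95 False tang 0.6 rad -0.3 z -0.0 20.2
90 False tang -0.3 rad 0.1 z -0.3 20.5
85 False tang 0.3 rad 0.2 z -0.8 20.8
80 False tang 0.2 rad 0.5 z 0.9 21.1
75 False tang 0.9 rad -0.2 z 0.0 21.3
70 False tang 0.7 rad -0.6 z 1.3 21.6
65 False tang 0.4 rad -1.1 z 0.3 21.9
60 False tang 0.0 rad -1.5 z 0.0 22.1
55 False tang 0.6 rad -0.0 z 0.5 22.4
50 False tang -0.4 rad -0.2 z 0.5 22.7
45 False tang 0.6 rad -0.8 z 0.1 23.0
40 False tang 1.7 rad -0.4 z -0.4 23.2
35 False tang 0.7 rad -0.4 z -0.3 23.5
30 False tang -0.2 rad -0.5 z 1.0 23.8
25 False tang 1.0 rad 0.3 z 0.1 24.1
```

View pics/f.png

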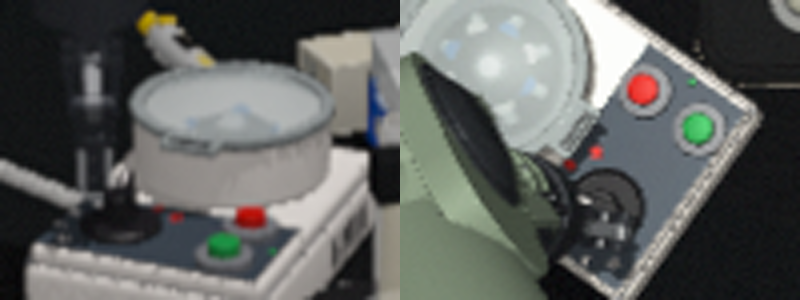

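The lid reads shut in both views, but the arm hides the dial. I'll back off and measure the pointer's white line numerically, calibrating on the first picture.

```bash
cat >> h.py <<'E'
def dialangle(im,dbg=True):
    pts=[];w=[]
    for v in range(225,275):
        for u in range(215,265):
            P=plane("top",(u,v),94);q=Rn.from_euler("z",-YAW).apply([*(P[:2]-O),0])[:2]-[-75,34]
            r=np.hypot(*q);g=int(im[v,u].min())
            if 8<r<31 and g>95: pts.append(q);w.append(g-95)
    if not pts: return None
    pts=np.array(pts);w=np.array(w,float);c=(pts*w[:,None]).sum(0)/w.sum()
    if dbg: print("white px",len(w),"centroid",c.round(1))
    return np.degrees(np.arctan2(c[1],c[0]))
E
python3 - <<'E'
from h import *
from bench import bot
print("start",dialangle(cv2.imread("pics/top0.png")))
P,r=dialpose(25,10);bot.movel(P,max_speed=60)
P,r=dialpose(25,10,175);bot.movel(P,max_speed=150)
bot.move_ptp([440,170,170],down(YAW+np.pi))
im=imaging.capture("top");cv2.imwrite("pics/g.png",im);print("now",dialangle(im),bot.get_state()["t"])
sub=im[236:258:1,226:254].min(2);print("\n".join(" ".join("%3d"%x for x in r) for r in sub))
E
```

```text
white px 29 centroid [ 2.5 17.7]
start 82.05500569971453
white px 24 centroid [18.5  8.2]
now 23.937693943273548 26.675
158 211 241 140  71  30  22  30  63  95  94  91  91  92  91  91  90  92  94  96  98  98  98 100  99  99 100 101
210 249 240 162  84  49  38  40  68  94  90  83  55  44  40  33  33  49  62  80  92  97  97 100  98  99  96 100
249 245 206  91  93  84  51  68  93  81  53  35  37  39  47  50  47  36  34  32  58  95  96  99  98  99 100 101
248 233 104  93  94  93  92  91  78  31  38  60  75  66  67  69  68  68  67  47  33  47  82  97  99  99  99 100
237 149 117  96  90  88  87  61  26  48  73  66  65  66  67  68  69  68  71  69  61  35  45  81  99 101  98 101
190 226 222 126  54  54  66  40  45  68  66  66  65  64  65  66  67  69  70  69  72  65  29  54  96 100  99 100
151 227 241 197 131 116  92  49  39  54  62  61  60  47  51  59  66  65  69  71  70  68  58  26  62  99  99  99
 91  93 100 143 225 241 204 134 117  89  54  43  60  69  74  68  42  47  67  70  70  71  65  30  58  96 100  99
 92  92  83  49  38  68 146 229 241 196 131  82  51  51  61  77  72  34  52  70  70 
[... 783 characters left out ...]
  62  42  31  61  97  98  98
 91  91  92  92  91  92  83  32  38  65  65  63  63  65  65  67  66  68  69  67  62  47  30  61  97  97  99  98
 91  91  92  92  92  92  89  65  32  41  65  63  65  64  64  65  67  67  67  62  46  25  47  85  98  97  98 107
108  92  92  98 120 130  94  91  69  31  29  51  64  61  64  62  67  69  58  28  36  44  66  98  97  97  99 133
179 123  95 141 227 237  92  94  87  69  40  34  25  31  36  37  26  25  28  40  74  97  97  97  99  97 110 137
169 201 135 197 239 150  92  93  93  93  91  70  49  43  42  39  43  47  44  62  99  97  96  98  97 108 150 177
145 170 194 153 104  94  93  94  93  93  95  94  94  95  95  93  97  94  97  97  97  98  96  98 106 140 156 152
```

The white line runs (228.6,242) to (235.7,245), so the pointer is at about 13–15°. That is mark 4; the marks either side would read 45° and −15°. Now the start button.

```bash
python3 - <<'E'
from h import *
from bench import bot
r=down(YAW+np.pi)
bot.move_ptp(cmd([-97,-48,125]),r)
bot.movel(cmd([-97,-48,84]),max_speed=60,threshold=6)
for z in (80,78,76,75,74,73.5,73,72.5,72,71):
    h=bot.movel(cmd([-97,-48,z]),max_speed=15,threshold=9)
    bot.dwell(.05);s=bot.get_state();fz=np.mean([bot.get_state()["contact_force"][2]]);print(z,h,round(s["tcp_pos"][2]+DZ,1),round(fz,1),round(s["t"],1))
    if h or fz>7:break
im=imaging.capture("side");imt=imaging.capture("top")
E
```

```text
80 False 80.5 2.2 28.7
78 False 78.3 3.8 29.0
76 True 77.0 5.7 29.3
```

```bash
python3 - <<'E'
from h import *
from bench import bot
def F(): 
    v=[]
    for _ in range(5): bot.dwell(.02);v.append(bot.get_state()["contact_force"][2])
    return round(float(np.mean(v)),2)
print("hold",F())
for z in (76,75,74,73,72):
    h=bot.movel(cmd([-97,-48,z]),max_speed=15,threshold=10)
    f=F();s=bot.get_state();print(z,h,round(s["tcp_pos"][2]+DZ,1),f,round(s["t"],1))
    if h or f>14:break
for z in (78,79,80,81,82,83,85):
    bot.movel(cmd([-97,-48,z]),max_speed=30);print("up",z,round(bot.get_state()["tcp_pos"][2]+DZ,1),F())
E
```

```text
hold 5.76
76 False 77.0 9.36 29.8
75 False 76.9 14.84 30.2
up 78 78.3 3.35
up 79 78.8 3.13
up 80 79.8 2.76
up 81 80.8 1.96
up 82 81.8 1.11
up 83 82.8 -0.31
up 85 85.2 0.06
```

The button bottomed out at its stop (about 5 mm of travel, 14.8 N) and has come up again. Retract, recheck the pointer line and buttons, then sign off.

```bash
python3 - <<'E'
from h import *
from bench import bot
bot.movel(cmd([-97,-48,160]),max_speed=120)
bot.move_ptp([440,170,170],down(YAW+np.pi));bot.dwell(.3)
im=imaging.capture("top");g=cv2.imread("pics/g.png")
print("dial+lid diff",np.abs(im[180:262,185:285].astype(int)-g[180:262,185:285]).mean())
for v in(242,243,244,245):
    w=np.clip(im[v,226:240].min(1).astype(float)-100,0,None);print(v,(w*np.arange(226,240)).sum()/w.sum())
s=bot.get_state();print(s["t"],np.round(s["contact_force"],1))
bot.sign_off()
E
```

```text
dial+lid diff 1.526951219512195
242 227.96753246753246
243 231.02795698924731
244 233.84719101123596
245 236.04255319148936
34.2833 [0.9 0.1 0.3]
the job is handed in; nothing more can be done
```

The job is handed in at about 34 s: the lid is shut, the dial rests at mark 4, and the green button was pressed right down and came up again; I saw no sign of a bystander being touched, and the judge's verdict was not shown to me.

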